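# Click the speed dial to three dots and start

### The arm

A 6-joint arm with a two-finger parallel gripper is mounted at the origin on a cart in front of the work surface, level with it; the furniture and walls round the work are solid. World frame = base frame: x ahead of the robot, y to its left, z up, the work surface at z = 0. Lengths are in m, angles in degrees, forces in N, time in s.
With the tool pointing down it reaches from about 0.325 to 0.85 m from the base axis. Payload 15.5 kg.
Tool frame: the origin (TCP) lies midway between the tips of the shut fingers; the grasp point (between the pads) lies 19 mm behind it; z points along the fingers, y is the line along which they close (so a half turn about z gives the same grasp; the last joint's range is limited). The gripper opens to 91 mm and grips with 3 to 60 N. Pads are 32 mm wide; open, the fingers measure 118 mm over their backs; the gripper's body (76 mm by 178 mm) begins 60 mm behind the grasp point.
Start: joints at [-71.648, 28.281, 77.091, -0, 74.628, -5.472], TCP at [0.252, -0.572, 0.214] pointing down, gripper open.
Joint ranges: [-166.48, 166.48], [-47.26, 123.95], [12.59, 153.08], [-70.14, 250.14], [6.76, 159.57], [-176.63, 176.63]. Speed limits (degrees/s): [108.29, 108.29, 147.25, 172.46, 172.46, 172.46].

### API

Orientations are given as a 3x3 rotation matrix whose columns are the frame's x, y, z axes.
In Python, from bench import ctrl gives the robot as it stands. The module is installed in compiled form; this text tells all that it offers. Calls block until the motion is done:
- ctrl.goto(position, orientation): joint-space move of the TCP to a pose.
- ctrl.move_l(position, vel=0.15, ori=None, contact_N=None): straight line of the TCP; ori=None keeps the orientation; vel is the mean speed in m/s. With contact_N (N) it stops when the force on the tool has changed by that much, and returns True; else False.
- ctrl.movej(angles): joint-space move.
- ctrl.command_gripper(opening): opening from 0.0 (shut) to 1.0 (fully open); the grip force is fixed at half the most; returns when the fingers have stopped.
- ctrl.sleep(seconds).
- ctrl.ik(position, orientation): joint angles nearest the present ones, or None.
- ctrl.read_camera(name): name is "scene" or "top" or "wrist"; returns the picture (420x560x3 uint8, blue, green, red); there is no depth.
- ctrl.camera_params(name): a dict with "fx", "fy", "cx", "cy" (pixels), "D" ([k1, k2, p1, p2, k3] as OpenCV has them; the pictures are not rectified), "pose" (4x4, takes a point from camera to world coordinates); the wrist camera has in their place "T_tool_cam" (4x4, takes a point from camera to tool coordinates, whose origin is the TCP and whose axes are the flange's). Camera axes: x right, y up, looking along -z (the intrinsics and any distortion apply to the point x, -y, -z); pixel columns grow to the right and rows downward; lengths in m; the calibration is good to about 2 mm. A picture is of the moment at which its call begins: read the wrist's pose just before it. camera_params takes no time and is no camera call.
A pose or a line that the arm cannot do raises ctrl.MotionError and nothing moves.
- ctrl.sign_off(): hands the job in; it is judged then, once.
Readings, each from a call of its own:
- ctrl.current_t(): time.
- ctrl.current_q(): joint angles.
- ctrl.current_dq(): joint speeds.
- ctrl.current_effort(): joint torques, N m.
- ctrl.current_tool_pos(): TCP position.
- ctrl.current_eef_rot(): TCP orientation.
- ctrl.current_contact_force(): force on the tool from outside, world axes, zero at the start.
- ctrl.current_wrist_torque(): the same for the moment, N m.
- ctrl.current_grip_width(): opening from 0.0 (shut) to 1.0 (fully open).
- ctrl.current_grasp_force(): force on a finger pad.
Only numpy, scipy, OpenCV 4.12 (cv2) and the standard library are available. Lean on these libraries where they do the work, as an engineer would, in place of code of your own. Each camera call takes 0.05 s, during which the arm holds its last target. There are 200 camera calls.

### The job

With a fingertip on the big knurled dial of the flat grey speed controller, turn the dial by friction until it clicks into the three-dot position and take the finger off it. Then press the start button beside it fully down and let it spring back. Nothing is to be picked up: leave the loose things around the controller and on it where they are.

Things in the scene. Friction and masses are not known exactly. Their poses are not given: they have to be found in the camera images.
- controller: grey speed controller fixed to the bench, a flat box with a bright metal lid, 164 mm (its x) by 250 mm (its y), lid 45 mm above the bench; origin at the centre of its underside; z up; its +x edge is the far side from the robot at zero yaw and carries the dots, its +y end carries the dial, its -y end the start button
- dial_centre (a point): centre of the dial's flat top when not pressed, 64 mm above the bench, at x -14, y +56 mm in the controller's frame; it does not turn. The dial: round black knob, upright axis, 92 mm diameter, 12 mm thick, knurled rim, serrated top, bright disc in the middle, one white pointer line. Pressed from above it sinks up to 5 mm on a spring, from about 1.5 N, plus 1.5 N per mm
- pointer_tip (a point): outer end of the white pointer line, at the rim of the dial's top face, 46 mm from the dial's axis; it turns with the dial. On the lid beyond the dial's far side a tick with one, two, three or four black dots marks each position, counted clockwise seen from above
- three_dots (a point): middle of the three black dots on the lid, 66 mm from the dial's axis; the pointer line points at it when the dial is at the three-dot position
- dial (a joint): angle of the dial in rad, growing clockwise seen from above; at 0 the pointer stands 0.9 rad counter-clockwise of the controller's +x. Detents: one dot 0, two 0.6, three 1.2, four 1.8; end stops -0.1 and 1.9. Released, it snaps to a detent: below 0.30 to one dot, to 0.90 two, to 1.50 three, above that four. Turning over a click takes up to 0.09 N m. It starts at one or two dots
- start_button_top (a point): centre of the top of the start button, a round black push button 30 mm in diameter in a steel collar on the lid, 128 mm to the -y side of the dial's centre; it is pushed straight down
- start_button (a joint): travel of the start button in m, 0 out, 0.006 fully down, which takes about 4 N; it springs back by itself
- hex_nut: loose rusty hexagon nut 35 x 30 x 16 mm lying on the lid between the dial and the button, near the far edge; origin at the centre of its underside; to be left alone
- tape_measure: loose yellow tape measure 33 x 88 x 64 mm standing on the bench by the dial end of the controller; origin at the centre of its underside; to be left alone
- blue_pliers: loose blue-handled pliers 66 x 191 x 16 mm lying by the button end of the controller; origin at the centre of the underside; to be left alone
- cold_chisel: loose grey cold chisel 24 x 178 x 18 mm lying behind the controller, roughly along its far edge; origin at the centre of the underside; to be left alone

How it is judged:
By the outcome, as a careful person would: the job done as asked, in the order asked, and still so for the second after the job is handed in, with the robot touching nothing.
It also fails if it takes over 48 s, if anything falls off the work surface, if the arm or the gripper's body presses on something with over 40 N, if the wrist force passes 120 N, or if a joint passes its speed limit or range.

## Working session

There is one attempt and no reset: what is moved stays moved. The work goes in short steps, each a Python script; the robot and the scene stay as the last script left them, time stands still between calls to the robot, and variables do not carry over. Pictures are saved under pics/ and viewed, at most 10 in all, crops included, and the job is handed in when it is done.

```bash
mkdir -p pics
cat > h.py <<'E'
import numpy as np, cv2
from bench import ctrl
def ray(name,uv):
    p=ctrl.camera_params(name)
    if name=="wrist":
        T=np.eye(4);T[:3,:3]=np.array(ctrl.current_eef_rot());T[:3,3]=ctrl.current_tool_pos();P=T@np.array(p["T_tool_cam"])
    else: P=np.array(p["pose"])
    K=np.array([[p["fx"],0,p["cx"]],[0,p["fy"],p["cy"]],[0,0,1]])
    x,y=cv2.undistortPoints(np.array([[uv]],float),K,np.array(p["D"],float))[0,0]
    return P[:3,3],P[:3,:3]@np.array([x,-y,-1])
def at_z(name,uv,z):
    o,d=ray(name,uv); return o+d*(z-o[2])/d[2]
E
python3 - <<'E'
from h import *
for n in("top","scene"):
    cv2.imwrite(f"pics/{n}0.png",cv2.resize(ctrl.read_camera(n),(784,588),interpolation=cv2.INTER_CUBIC))
print(ctrl.current_t(),ctrl.camera_params("top"))
E
```

```text
0.1 {'fx': 433.73773470525595, 'fy': 433.73773470525595, 'cx': 274.2771072382364, 'cy': 211.97163480597223, 'D': array([-0.07896246,  0.        ,  0.        ,  0.        ,  0.        ]), 'pose': array([[-0.0252216 ,  0.99724424, -0.06976966,  0.52753401],
       [-0.99954605, -0.02630718, -0.01468455,  0.02468823],
       [-0.01647953,  0.06936762,  0.99745504,  1.03869227],
       [ 0.        ,  0.        ,  0.        ,  1.        ]])}
```

View pics/top0.png

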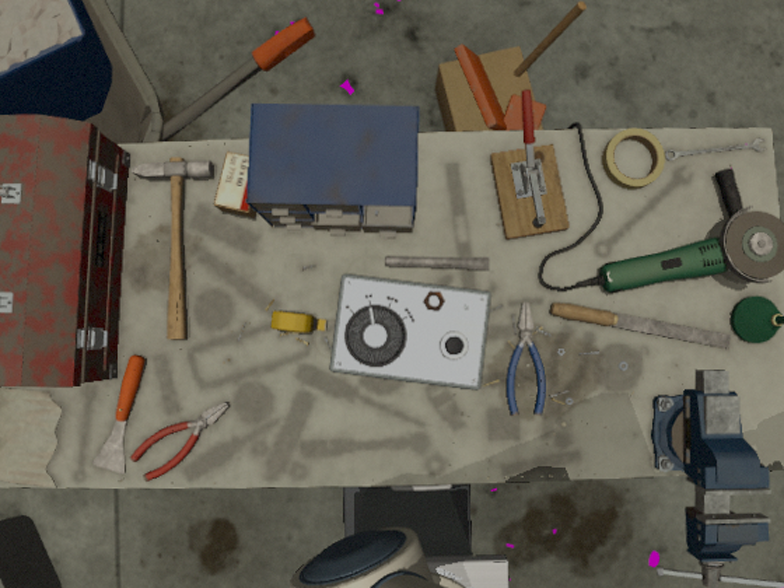

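View pics/scene0.png

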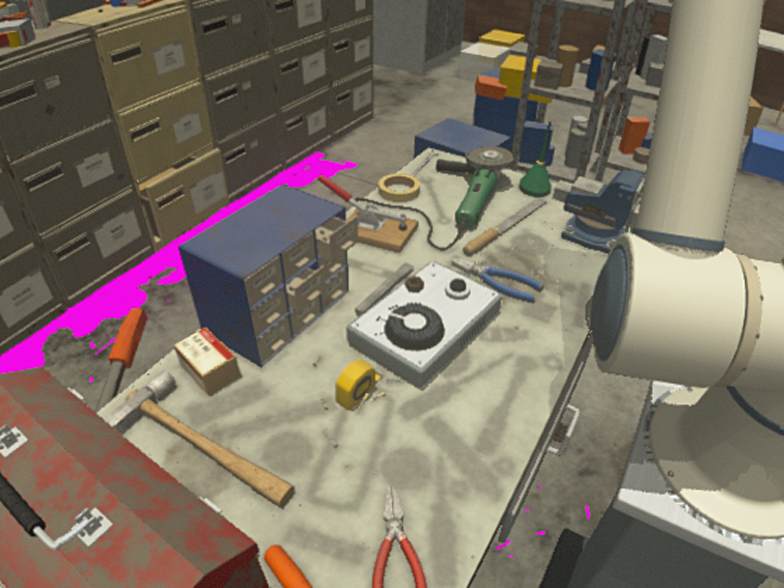

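The top view shows the dial centre at about (375,335) with its pointer towards (371,306). The button is at (454,345), the nut at (433,300), the tape at (293,322), the pliers at (527,360) and the chisel at (437,263). I'll shut the gripper and take a closer wrist picture.

Run:
```python
from h import *
d=at_z("top",(375/1.4,335/1.4),.064); b=at_z("top",(454/1.4,345/1.4),.055)
print(d,b)
p=ctrl.camera_params("wrist");print(p)
R=np.array(ctrl.current_eef_rot());print(R)
ctrl.command_gripper(0.0)
T=np.array(p["T_tool_cam"])
# put camera over the middle of the box
R=np.array([[1,0,0],[0,-1,0],[0,0,-1.]])
mid=(d+b)/2; off=R@T[:3,3]; ax=R@(-T[:3,2]); print(off,ax)
h=.20
tgt=mid+np.array([0,0,h]); 
cz=tgt[2]+off[2]-.05
c=tgt+off; hit=c-ax*(c[2]-.05)/ax[2]
tgt[:2]-=hit[:2]-mid[:2]
print(tgt,hit)
ctrl.goto(tgt,R)
im=ctrl.read_camera("wrist");cv2.imwrite("pics/w_raw.png",im)
cv2.imwrite("pics/w0.png",cv2.resize(im,(784,588),interpolation=cv2.INTER_CUBIC));print(ctrl.current_t(),ctrl.current_q(),ctrl.current_tool_pos())
```

```text
[0.53465958 0.05499362 0.064     ] [ 0.51530831 -0.07187818  0.055     ]
{'fx': 320.22191685189387, 'fy': 320.22191685189387, 'cx': 280.6881742147003, 'cy': 209.70274087695222, 'D': array([-0.01085344,  0.        ,  0.        ,  0.        ,  0.        ]), 'T_tool_cam': array([[-7.35586531e-05,  9.66969367e-01,  2.54892600e-01,
         7.21573657e-02],
       [ 9.99999099e-01, -2.70579114e-04,  1.31506486e-03,
         1.12274234e-03],
       [ 1.34059605e-03,  2.54892467e-01, -9.66968476e-01,
        -1.70443489e-01],
       [ 0.00000000e+00,  0.00000000e+00,  0.00000000e+00,
         1.00000000e+00]])}
[[ 9.14780205e-01  4.03951767e-01 -3.82776796e-04]
 [ 4.03951938e-01 -9.14779554e-01  1.09483994e-03]
 [ 9.21061407e-05 -1.15616133e-03 -9.99999327e-01]]
[ 0.07215737 -0.00112274  0.17044349] [-0.2548926   0.00131506 -0.96696848]
[ 0.55297957 -0.00783625  0.2595    ] [ 0.49698832 -0.0090483   0.05      ]
3.8 [-7.06522754e+00  2.00095311e+01  8.36443478e+01 -4.74701015e-03
  7.63533368e+01  8.29816975e+01] [ 0.55302409 -0.00851458  0.25940459]
```

View pics/w0.png

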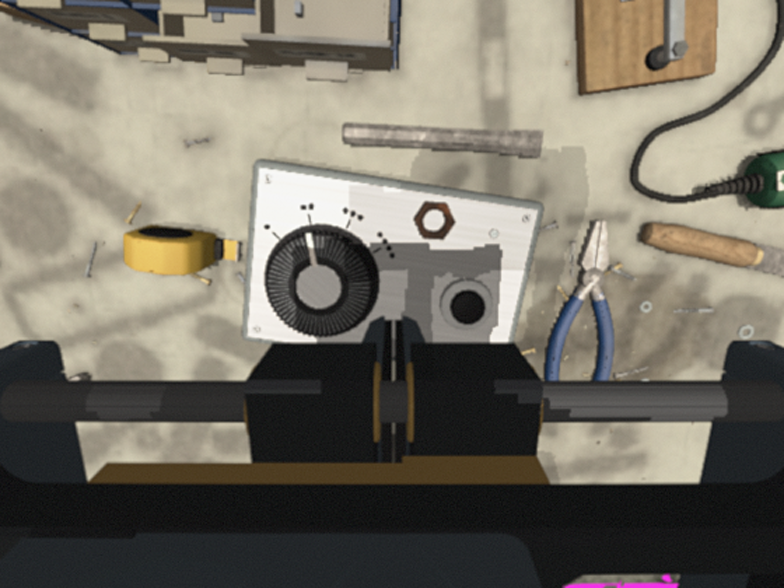

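The wrist view (784 px wide) shows the dial centre at (321,281), the pointer tip at (309,234) at two dots, and the middle of the three dots at (353,215). The button is at (468,306) and the nut at (434,220). Next I'll compute these positions and descend on the dial's near side until contact.

```bash
cat >> h.py <<'E'
def ang(v): return np.arctan2(v[1],v[0])
def Ry(yaw):
    c,s=np.cos(yaw),np.sin(yaw); return np.array([[c,s,0],[s,-c,0],[0,0,-1.]])
E
python3 - <<'E'
from h import *
f=lambda u,v,z:at_z("wrist",(u/1.4,v/1.4),z)
d=f(321,281,.064);t=f(309,234,.064);o=f(353,215,.045);b=f(468,306,.058)
print(d,t,o,b,np.linalg.norm((b-d)[:2]),np.linalg.norm((t-d)[:2]),np.linalg.norm((o-d)[:2]))
y1=ang(b-d)+np.pi/2; y2=ang(o-d)+.3
print("yaw",y1,y2,"dial",.9-(ang(t-d)-y1))
dt=at_z("top",(375/1.4,335/1.4),.064)
D=(d+dt)/2
r=.034; a=np.pi+y1+.3
R=Ry(a-np.pi/2)
p=D+r*np.array([np.cos(a),np.sin(a),0]); p[2]=.10
ctrl.goto(p,R)
p[2]=.058
print(D,a,p,ctrl.move_l(p,vel=.02,contact_N=2.0),ctrl.current_tool_pos(),ctrl.current_contact_force(),ctrl.current_wrist_torque(),ctrl.current_t(),ctrl.current_q())
cv2.imwrite("pics/w1.png",cv2.resize(ctrl.read_camera("wrist"),(784,588)))
E
```

```text
[0.53986787 0.05141286 0.064     ] [0.57925373 0.05957314 0.064     ] [0.59292845 0.02499362 0.045     ] [ 0.51619647 -0.0737389   0.058     ] 0.12737071181587623 0.04022233629445967 0.05927395375290615
yaw -0.1869332770110559 -0.16197179330409345 dial 0.5087691754592836
[0.53726372 0.05320324 0.064     ] 3.2546593765787373 [0.50348082 0.04936716 0.058     ] True [0.50334051 0.04935555 0.06290215] [-0.0620002  -0.18728322  3.31948296] [ 0.05464827 -0.20808889  0.03372845] 6.8917 [-1.16669267e+00  3.10972387e+01  1.02971764e+02 -1.36797880e-03
  4.59637141e+01 -7.64550727e+00]
```

View pics/w1.png

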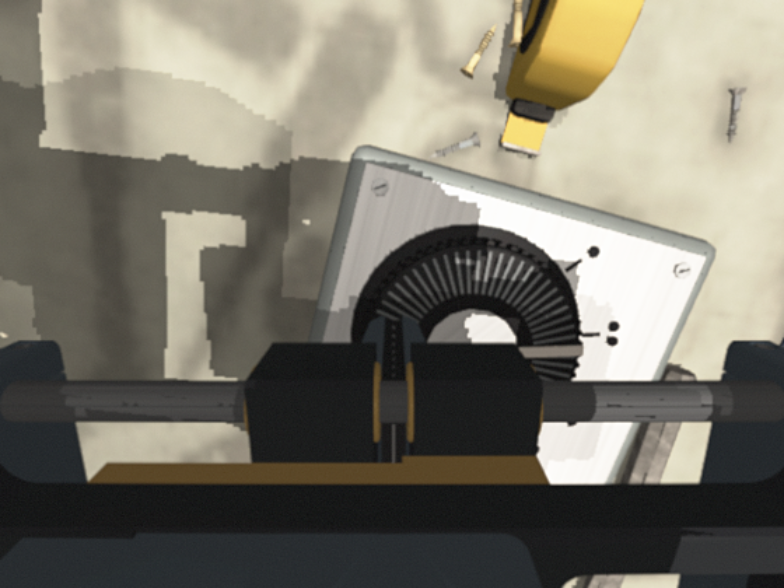

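The fingertip sits on the serrated ring at (393,330) and the pointer is at two dots. I'll press a bit harder, then sweep the arc.

Run:
```python
from h import *
D=np.array([.535,.0535]); p0=np.array(ctrl.current_tool_pos()); r=np.linalg.norm(p0[:2]-D); a0=ang(p0[:2]-D)%(2*np.pi)
yaw0=3.2546593765787373-np.pi/2
p0[2]=.0598; ctrl.move_l(p0,vel=.02); print(r,a0,ctrl.current_contact_force())
for k in range(1,7):
    s=.62*k/6; a=a0-s
    ctrl.move_l([D[0]+r*np.cos(a),D[1]+r*np.sin(a),.0598],vel=.03,ori=Ry(yaw0-s))
    print(round(s,2),np.round(ctrl.current_contact_force(),2))
cv2.imwrite("pics/w2.png",cv2.resize(ctrl.read_camera("wrist"),(784,588)));print(ctrl.current_t())
```

```text
0.031915381814890405 3.272574756328617 [-0.7803805   0.23872806  7.86310924]
0.1 [-1.   -2.17  7.13]
0.21 [-1.08 -2.56  8.16]
0.31 [-2.02 -1.3   7.1 ]
0.41 [-1.48  1.25  7.53]
0.52 [-1.6   1.32  7.23]
0.62 [-2.34 -0.1   6.1 ]
8.85
```

View pics/w2.png

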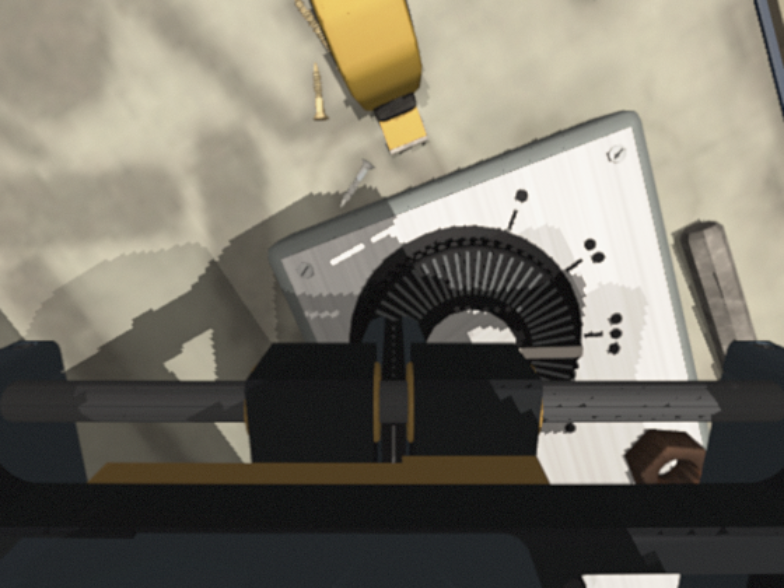

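The pointer is now at the three-dot tick (585,350). I'll lift off, check from above, then press the button.

Run:
```python
from h import *
p=np.array(ctrl.current_tool_pos());p[2]=.11;ctrl.move_l(p,vel=.08)
ctrl.goto([.553,-.0085,.2594],Ry(0)); 
cv2.imwrite("pics/w3.png",cv2.resize(ctrl.read_camera("wrist"),(784,588)))
b=np.array([.5155,-.073,.10]); ctrl.goto(b,Ry(0))
b[2]=.05; print(ctrl.move_l(b,vel=.02,contact_N=1.5),ctrl.current_tool_pos(),ctrl.current_contact_force(),ctrl.current_t())
```

```text
True [ 0.51544538 -0.07301103  0.06436439] [ 0.57024845 -0.24658911  3.89263668] 12.95
```

View pics/w3.png

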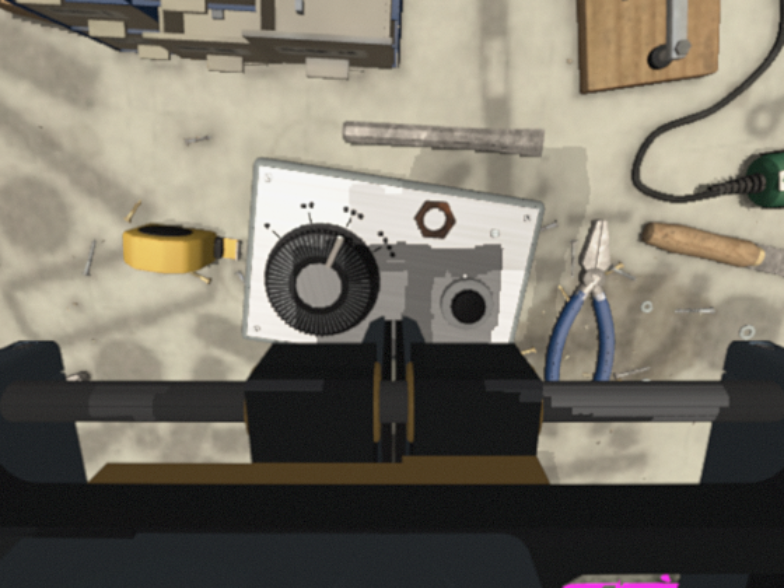

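The dial is settled at three dots: the pointer tip is at (340,238), in line with the dots at (353,215). Now I'll press the button to its stop.

Run:
```python
from h import *
p=np.array(ctrl.current_tool_pos())
for i in range(14):
    p[2]-=.001; ctrl.move_l(p,vel=.01); F=np.array(ctrl.current_contact_force())
    print(round(p[2],4),np.round(ctrl.current_tool_pos()[2],4),np.round(F,1))
    if F[2]>15: break
ctrl.sleep(.2)
```

```text
0.0634 0.0634 [-0.6 -0.2  3.2]
0.0624 0.0624 [0.6 0.2 3.8]
0.0614 0.0614 [0.5 0.9 3.9]
0.0604 0.061 [-3.6  1.  18.5]
```

Run:
```python
from h import *
p=np.array(ctrl.current_tool_pos())
p[2]=.0635
for i in range(7):
    ctrl.move_l(p,vel=.01); print(round(p[2],4),np.round(ctrl.current_contact_force(),1)); p[2]+=.001
p[2]=.15; ctrl.move_l(p,vel=.08)
ctrl.goto([.553,-.0085,.2594],Ry(0))
cv2.imwrite("pics/w4.png",cv2.resize(ctrl.read_camera("wrist"),(784,588))); print(ctrl.current_t())
```

```text
0.0635 [-1.   0.9  2.9]
0.0645 [0.2 0.7 2.6]
0.0655 [0.3 0.3 2.8]
0.0665 [-0.1 -0.4  2.4]
0.0675 [-0.6 -1.1  0.9]
0.0685 [ 0.2  0.8 -0.6]
0.0695 [-0.3 -0.3 -1. ]
17.9333
```

View pics/w4.png

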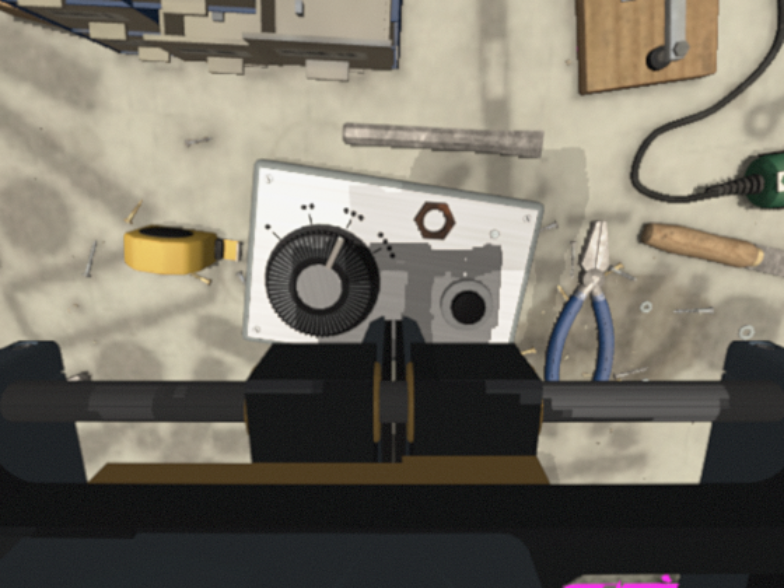

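The button went from about 0.067 m to a hard stop at 0.061 m, its full 6 mm, and sprang back. The dial is still at three dots (pointer tip at (340,238)) and the loose things look unmoved.

```bash
python3 -c "
from bench import ctrl
print(ctrl.sign_off())"
```

```text
the job is handed in; nothing more can be done
None
```

The dial is at the three-dot position, the start button was pressed to its stop and sprang back, the loose things look unmoved in the last picture, and the job is handed in at about 18 s.

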